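# Clip a cast resin sample under the reader's swing clip, take a reading, and clear the clip

## Task

Swing the reader's spring clip round its pivot screw onto the near edge of the resin sample plate, so that it pushes the plate fully home against the fence, and on until the clip's nose bears firmly but gently (about 4 N; it can crack above 8 N) against the plate's raised rib. Leave the clip there, press the red button fully down and let it up again to take the reading, then swing the clip clear until its nose is out past the reader's front edge (the long edge nearest the robot). Leave the plate lying home against the fence and the other things on the bench where they are.

Things in the scene. Friction and masses are not known exactly. Their poses are not given: they have to be found in the camera images.
- reader: White bench reader, fixed; deck 130 (x) x 270 (y) mm, top at z = 20 mm. Origin under the deck's centre; its axes are the 'reader frame' below. Fence: bar 6 mm high on the deck, near face at x = 30, y -31 to 41 mm. Two 4 mm high end guides (faces at y = 39 and -29) leave the plate 2 mm play each side. Grey console 12 mm high at the -y end carries the red button.
- pivot (a point): Top of the clip's pivot screw, on the swing axis (vertical); 43 mm above the bench, at reader frame x = -13, y = +115 mm.
- clip (a joint): Swing of the clip, rad, -0.35 to 1.35; friction 0.05 N m. At angle a the arm points along (-sin a, -cos a) in reader x, y: 0 is parallel to the rib, positive is clear of the plate. Plate home: nose meets the bevel at about 0.2, is on the flat from 0.07, meets the rib between 0.04 and -0.11. The plate starts 3 to 10 mm short of the fence; pushing it and climbing takes 2 to 6 N at the knob.
- knob (a point): Centre of the clip's upright black knob, round, diameter 13 mm, 34 mm tall (from 37 to 71 mm above the bench, this point at 57 mm), on the rigid steel arm 80 mm from the pivot axis. The arm below it is 10 mm wide, top 37 mm above the bench. To be gripped from above or pushed.
- nose (a point): Centre of the ball nose, radius 7 mm, at the end of the clip's sprung leaf, 110 mm from the pivot axis. Free, its underside is 3.5 mm above the deck; on the plate the leaf's spring presses it down with roughly 1 to 2 N; it lifts by itself as it climbs.
- leaf: Sprung steel leaf of the clip that carries the nose; origin at its root, on the arm 84 mm from the pivot axis, 30 mm above the bench; its y axis points from nose to pivot.
- plate_center (a point): Centre of the cast, cream-yellow resin sample plate, loose on the deck: 60 (x) x 64 (y) x 6 mm, steel-backed, about 100 g. This point is half-way up the 6 mm. Its near long edge (-x) is bevelled, from 2 mm up at the edge to the full 6 mm 10 mm in. Home: far edge against the fence, that is this point at reader frame x = 0, y = 5 mm (+-2), z = 23 mm.
- read (a joint): Red push button, round, diameter 22 mm: travel 0 (up) to 0.005 m (down); fully down takes 4 N; springs back.
- read_top (a point): Centre of the red button's top face.
- tape_roll_c (a point): Bystander: roll of green tape, 90 mm across, 24 mm high, lying flat beyond the reader. Centre.
- spare_c (a point): Bystander: spare resin plate 60 x 64 x 6 mm with rib, beyond the reader. Centre.
- weight_center (a point): Bystander: brass weight, diameter 36, 30 mm high, beside the console. Centre.
- screwdriver: Bystander: screwdriver lying on the left.
- spray_can: Bystander: yellow spray can, 170 mm tall, on the right. Origin at its foot.
- mix_cup: Bystander: white mixing cup, 90 mm tall, on the right. Origin at its foot.
- brush: Bystander: brush lying on the left.
- plate: The same plate; origin under its centre, axes as the reader's. A raised rib, 8 (x) x 36 (y) x 8 mm tall, runs along its y. Its place varies between castings and is not measured: its near face lies anywhere from 10 mm to the -x side to 6 mm to the +x side of the centre. Find it by feel. Cracks above 8 N; 2.5 to 6 N is a good seat. Nose force = knob force x 80/110, less friction.
Mind the look-alikes: they are no part of the job. What is shaped like the plate but black is not meant.

How it is judged:
By the outcome, as a careful person would: the job done as asked, in the order asked, and still so for the second after the job is handed in, with the robot touching nothing.
It also fails if it takes over 72 s, if anything falls off the work surface, if the arm or the gripper's body presses on something with over 40 N, if the wrist force passes 120 N, or if a joint passes its speed limit or range.

## Robot

A 6-joint arm with a two-finger parallel gripper is mounted at the origin on the work surface. World frame = base frame: x ahead of the robot, y to its left, z up, the work surface at z = 0. Lengths are in m, angles in degrees, forces in N, time in s.
With the tool pointing down it reaches from about 0.35 to 0.875 m from the base axis. Payload 4.2 kg.
Tool frame: the origin (TCP) lies at the very end of the fingers, on their centre line; the grasp point (between the pads) lies 19 mm behind it; z points along the fingers, x is the direction in which the jaws open and shut, and the axes are right-handed (so a half turn about z gives the same grasp; the last joint's range is limited). The gripper opens to 87 mm and grips with 3 to 60 N. Pads are 19 mm wide; open, the fingers measure 117 mm over their backs; the gripper's body (75 mm by 190 mm) begins 51 mm behind the grasp point.
Start: joints at [-48.266, 22.042, 0.453, 0, -68.411, -14.817], TCP at [0.283, -0.557, 0.223] pointing down, gripper open.
Joint ranges: [-179.83, 179.83], [-69.29, 118.12], [-61.27, 80.66], [-181.25, 117.63], [-171.15, -9.14], [-177.46, 177.46]. Speed limits (degrees/s): [159.86, 159.86, 180, 180, 180, 180].

## Interface

Orientations are given as a 3x3 rotation matrix whose columns are the frame's x, y, z axes.
In Python, from station import sense, capture, finish_job gives the robot as it stands.
- The arm moves only by the shell command python3 -m crank 'ROWS' [OPENING]. ROWS is JSON, a list of rows, each a list of 4 numbers: the shift along the tool's x, y, z in m, then the turn about the tool's z in rad. A call has 1 to 5 rows; each row shifts and turns the commanded pose from where the row before left it, along the tool's axes as they then stand; what a row does not reach is not made up. A row lasts 1/12 s, in which the tool goes at most 41.7 mm and 7.16 degrees, less where a joint would pass 70% of its speed; a pose out of reach is approached as far as the arm can. A call with a gripper value outside its range is refused whole. OPENING is the finger opening in m, from 0 to 0.087, set as the call begins (- or left out, the last holds). The fingers move at their own pace and stop on an object; the grip force is fixed at half the most. Time passes only in rows, so rows that do not move let the fingers close. It gives the time, the measured TCP pose, the force and the opening at its end, in the units of the state.
- sense(): the state, without advancing time (a new reading comes with each control period).
- capture(name): name is "scene" or "side" or "wrist"; returns a dict with "pixels" (400x640x3 uint8, red, green, blue), "depth" (400x640 float32, m along the optical axis (not along the pixel's ray), 0 where there is no reading), "fx", "fy", "cx", "cy" (pixels), "world_from_camera" (4x4, takes a point from camera to world coordinates); the wrist camera has in their place "hand_eye" (4x4, takes a point from camera to tool coordinates, whose origin is the TCP and whose axes are the tool frame's). Camera axes: x right, y down, z forward; pixel columns grow to the right and rows downward; lengths in m; the calibration is good to about 2 mm. A picture is of the moment at which its call begins: read the wrist's pose just before it.
- finish_job(): hands the job in, once; it reports no verdict.
The state is a dict: "time_s": time; "joints": joint angles; "joint_velocities": joint speeds; "effort": joint torques, N m; "tcp_pos": TCP position; "ee_rot": TCP orientation; "wrist_force": force on the tool from outside, world axes, zero at the start; "moment": the same for the moment, N m; "gripper_width": opening from 0.0 (shut) to 1.0 (fully open).
Only numpy, scipy, OpenCV 4.12 (cv2) and the standard library are available. Lean on these libraries where they do the work, as an engineer would, in place of code of your own. Each camera call takes 0.05 s, during which the arm holds its last target.

## Working session

There is one attempt and no reset: what is moved stays moved. The work goes in short steps, Python scripts to look and compute and a shell command to move; the robot and the scene stay as the last step left them, time stands still between calls to the robot, and variables do not carry over. Pictures are saved under pics/ and viewed, and the job is handed in when it is done.

```bash
ls; mkdir -p pics; python3 - <<'E'
from station import sense,capture
import cv2,numpy as np,pickle
s=sense();print(s)
for n in("scene","side","wrist"):
    c=capture(n);pickle.dump((s,c),open(f"pics/{n}0.pkl","wb"))
    cv2.imwrite(f"pics/{n}0.png",c["pixels"][:,:,::-1])
    print(n,c["fx"],c["cx"],c["cy"],c.get("world_from_camera",c.get("hand_eye")))
E
```

```text
pics
{'time_s': 0.0, 'joints': array([-4.82662314e+01,  2.20908942e+01,  3.80006823e-01, -3.00388204e-02,
       -6.84122525e+01, -1.48168810e+01]), 'joint_velocities': array([-0.13512555,  0.03105657,  0.04524926, -0.0072702 ,  0.07176562,
        0.03176664]), 'effort': array([ 4.45041433e-04, -3.90664208e+01,  1.87411970e+01,  4.22015145e+00,
        1.10574957e-02, -2.17911652e-04]), 'tcp_pos': array([ 0.28268312, -0.55673466,  0.22145705]), 'ee_rot': array([[-4.52523894e-01,  8.91751640e-01, -1.06682777e-03],
       [ 8.91749558e-01,  4.52525145e-01,  1.92830744e-03],
       [ 2.20233772e-03, -7.87379995e-05, -9.99997572e-01]]), 'wrist_force': array([-0.32305285,  0.70425988, -0.18992826]), 'moment': array([-0.00654991, -0.03221029,  0.01851441]), 'gripper_width': 1.0002391335092697}
scene 519.9698764910332 323.1810348300872 201.45042875954798 [[ 0.25490177  0.64444881 -0.72090972  1.58432509]
 [ 0.96696431 -0.17162633  0.18847925 -0.27214602]
 [-0.00226186 -0.74513766 -0.66690685  1.02430054]
 [ 0.          0.          0.          1.        ]]
side 431.7651306018784 318.3930707582788 196.94799546770892 [[-0.90149931 -0.31910199  0.29235751  0.17919764]
 [-0.43276984  0.66943633 -0.6037924   0.821349  ]
 [-0.00304338 -0.67084194 -0.74159411  1.12385488]
 [ 0.          0.          0.          1.        ]]
wrist 309.97250093486184 321.9161695418091 199.90468635760672 [[ 9.99999802e-01  1.07464726e-04  6.19672873e-04  5.71268252e-04]
 [-2.56837903e-04  9.69168589e-01  2.46398418e-01 -6.72040237e-02]
 [-5.74088346e-04 -2.46398529e-01  9.69168425e-01 -1.61687444e-01]
 [ 0.00000000e+00  0.00000000e+00  0.00000000e+00  1.00000000e+00]]
```

View pics/scene0.png

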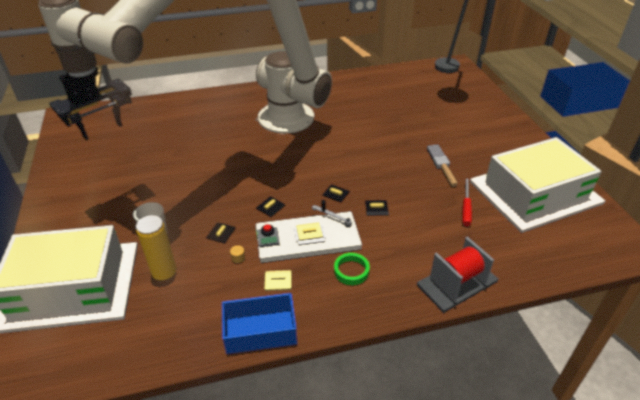

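View pics/side0.png

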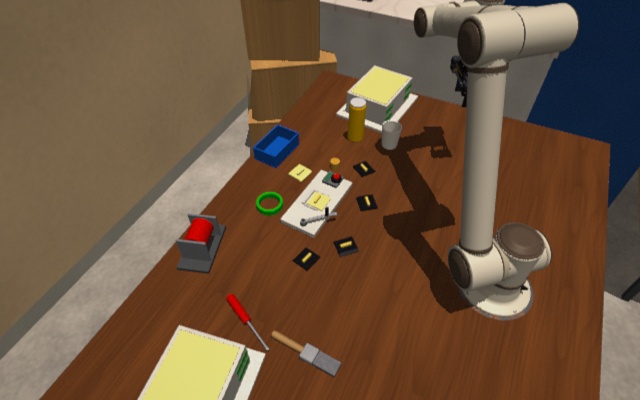

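View pics/wrist0.png

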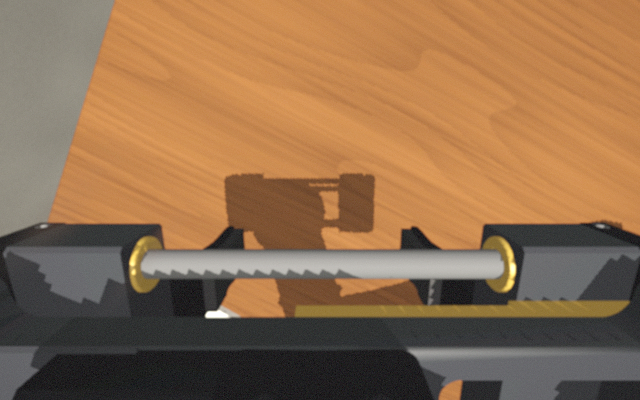

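The scene shows the white reader (258-360, 215-257), with its button at (268,230), plate at (310,233) and clip knob at (323,207). The spare plate is at (278,280). Four black look-alikes lie at (221,232), (270,206), (336,192) and (376,207).

```bash
python3 - <<'E'
import pickle,cv2
s,c=pickle.load(open("pics/scene0.pkl","rb"))
im=c["pixels"][:,:,::-1]
cv2.imwrite("pics/sc_crop.png",cv2.resize(im[190:270,240:380],None,fx=5.6,fy=5.6,interpolation=cv2.INTER_CUBIC))
s,c=pickle.load(open("pics/side0.pkl","rb"))
im=c["pixels"][:,:,::-1]
cv2.imwrite("pics/si_crop.png",cv2.resize(im[160:240,270:370],None,fx=7,fy=7,interpolation=cv2.INTER_CUBIC))
E
```

```text
(no output)
```

View pics/sc_crop.png

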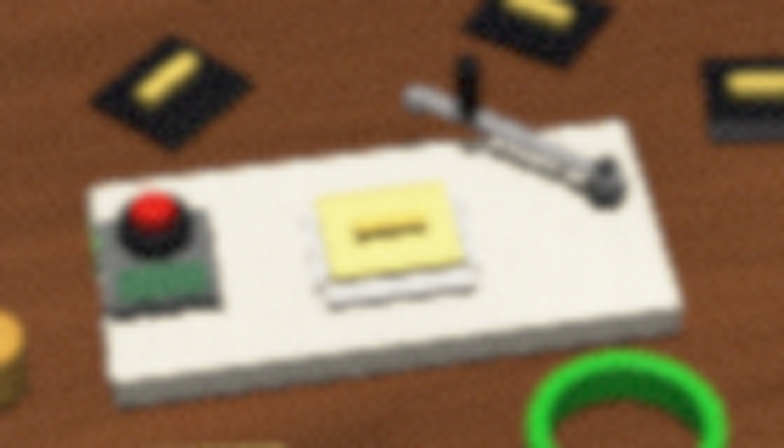

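View pics/si_crop.png

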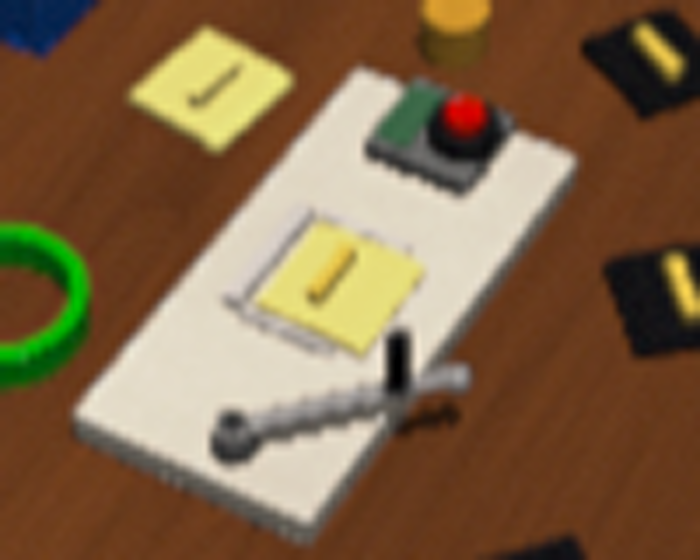

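```bash
cat > h.py <<'E'
import numpy as np,pickle
def cam(n):
    return pickle.load(open(f"pics/{n}.pkl","rb"))
def plane(c,T,uv,z):
    uv=np.atleast_2d(np.array(uv,float))
    d=np.c_[(uv[:,0]-c["cx"])/c["fx"],(uv[:,1]-c["cy"])/c["fy"],np.ones(len(uv))]@T[:3,:3].T
    o=T[:3,3]; k=(z-o[2])/d[:,2]
    return o+d*k[:,None]
def fit(L,W):
    L=np.array(L);W=np.array(W)[:,:2]
    a=L.mean(0);b=W.mean(0);H=(L-a).T@(W-b)
    th=np.arctan2(H[0,1]-H[1,0],H[0,0]+H[1,1]);R=np.array([[np.cos(th),-np.sin(th)],[np.sin(th),np.cos(th)]])
    return R,b-R@a,np.degrees(th),W-(L@R.T+b-R@a)
E
python3 - <<'E'
from h import *
np.set_printoptions(precision=4,suppress=True)
_,c=cam("scene0");_,d=cam("side0")
f=lambda p:np.array(p,float)/5.6+[240,190]-0.4
g=lambda p:np.array(p,float)/7+[270,160]-0.4
L=[(-.065,-.135),(-.065,.135),(.065,.135),(.065,-.135)]
A=plane(c,c["world_from_camera"],f([(90,185),(625,122),(682,308),(112,380)]),.02)
B=plane(d,d["world_from_camera"],g([(577,165),(310,532),(78,413),(360,68)]),.02)
print(A[:,:2],B[:,:2])
for X,l in((A,L),(B,L),(np.r_[A,B],L+L)):
    R,t,th,r=fit(l,X);print(t,th,r*1000)
inv=lambda P:(P[:,:2]-t)@R
def show(name,pa,pb,z):
    print(name)
    for cc,pp in((c,f(pa)),(d,g(pb))):
        W=plane(cc,cc["world_from_camera"],pp,z);print(W[0],inv(W)*1000)
show("knobtop",(467,65),(399,335),.071)
show("pivot",(606,170),(233,424),.043)
show("button",(153,208),(466,112),.045)
show("platecorn near-y",(320,196),(425,270),.022)
show("nose",(415,97),(456,377),.03)
E
```

```text
[[ 0.5357 -0.1915]
 [ 0.56    0.0777]
 [ 0.6905  0.0658]
 [ 0.6664 -0.2026]] [[ 0.5351 -0.1882]
 [ 0.5554  0.0787]
 [ 0.6848  0.0629]
 [ 0.6647 -0.2045]]
[ 0.6131 -0.0626] -5.1243306837799185 [[-0.67   -0.2368]
 [-0.475   0.0803]
 [ 0.5891 -0.1995]
 [ 0.5558  0.356 ]]
[ 0.61   -0.0628] -4.842693879360919 [[ 1.3053  3.6248]
 [-1.2305  1.421 ]
 [-1.3669 -3.3673]
 [ 1.2921 -1.6786]]
[ 0.6116 -0.0627] -4.98402647232054 [[ 0.5841  0.0166]
 [ 1.4376  0.2754]
 [ 2.4737 -0.3215]
 [ 1.7818  0.2923]
 [ 0.0541  3.3709]
 [-3.1454  1.2241]
 [-3.2542 -3.2447]
 [ 0.0683 -1.613 ]]
knobtop
[ 0.5527 -0.003   0.071 ] [[-63.818   54.4004]]
[ 0.5507 -0.0061  0.071 ] [[-65.5638  51.0794]]
pivot
[0.6138 0.0507 0.043 ] [[ -7.6085 113.1894]]
[0.6067 0.0537 0.043 ] [[-14.9364 115.557 ]]
button
[ 0.5852 -0.1669  0.045 ] [[ -17.2302 -106.1355]]
[ 0.5919 -0.1755  0.045 ] [[  -9.851  -114.1059]]
platecorn near-y
[ 0.5746 -0.0836  0.022 ] [[-35.0629 -24.0273]]
[ 0.5742 -0.0883  0.022 ] [[-35.0198 -28.7023]]
nose
[ 0.5251 -0.023   0.03  ] [[-89.6167  32.0333]]
[ 0.5299 -0.0262  0.03  ] [[-84.5476  29.2591]]
```

```bash
R='[[0.019,0.0274,-0.002,0],[0.019,0.0274,-0.002,0],[0.019,0.0274,-0.002,0],[0.019,0.0274,-0.002,0],[0.019,0.0274,-0.002,0]]' ; python3 -m crank '[[0.019,0.0274,-0.004,0],[0.019,0.0274,-0.004,0],[0.019,0.0274,-0.002,0],[0.019,0.0274,-0.002,0],[0.019,0.0274,-0.002,0]]'; python3 -m crank '[[0.019,0.0274,-0.002,0],[0.019,0.0274,-0.002,0],[0.019,0.0274,-0.002,0],[0.019,0.0274,-0.002,0],[0.019,0.0274,-0.002,0]]'
```

```text
time_s: 0.57
tcp_pos: [0.3623, -0.409, 0.2363]
ee_rot: [[-0.452, 0.892, -0.0], [0.892, 0.452, 0.0], [0.001, -0.0, -1.0]]
wrist_force: [0.9, -0.0, -0.3]
gripper_width: 1.003
time_s: 0.98
tcp_pos: [0.4416, -0.2622, 0.2465]
ee_rot: [[-0.453, 0.892, -0.0], [0.892, 0.453, 0.0], [0.0, -0.0, -1.0]]
wrist_force: [0.6, 0.4, -1.2]
gripper_width: 0.999
```

```bash
python3 -m crank '[[0.019,0.0274,-0.002,0],[0.019,0.0274,-0.002,0],[0.019,0.0274,-0.002,0],[0.019,0.0274,-0.002,0],[0.019,0.0274,-0.002,0]]'; python3 -m crank '[[0.019,0.0274,0,0],[0.019,0.0274,0,0],[0.019,0.0274,0,0],[0.019,0.0274,0,0],[0.019,0.0274,0,0]]';  python3 -m crank '[[0,0,0,-0.1],[0,0,0,-0.1],[0,0,0,-0.1],[0,0,0,0],[0,0,0,0]]' 0.027
python3 - <<'E'
from station import sense,capture
import cv2,numpy as np,pickle
s=sense();print(s["tcp_pos"],s["ee_rot"],s["wrist_force"])
c=capture("wrist");pickle.dump((s,c),open(f"pics/wrist1.pkl","wb"))
cv2.imwrite(f"pics/wrist1.png",c["pixels"][:,:,::-1])
E
```

```text
time_s: 1.4
tcp_pos: [0.5207, -0.1154, 0.2565]
ee_rot: [[-0.453, 0.892, -0.0], [0.892, 0.453, 0.0], [0.0, -0.0, -1.0]]
wrist_force: [1.2, -0.5, 0.1]
gripper_width: 1.002
time_s: 1.82
tcp_pos: [0.5998, 0.0312, 0.2563]
ee_rot: [[-0.453, 0.892, -0.001], [0.892, 0.453, -0.0], [0.0, -0.001, -1.0]]
wrist_force: [0.9, 0.2, -0.9]
gripper_width: 0.999
time_s: 2.23
tcp_pos: [0.5994, 0.0297, 0.2562]
ee_rot: [[-0.694, 0.72, -0.001], [0.72, 0.694, -0.0], [0.0, -0.001, -1.0]]
wrist_force: [0.5, -0.3, -0.1]
gripper_width: 0.705
[0.59939299 0.02970247 0.25619497] [[-6.94171444e-01  7.19809346e-01 -7.15286987e-04]
 [ 7.19809567e-01  6.94171579e-01 -7.83448363e-05]
 [ 4.40138552e-04 -5.69255164e-04 -9.99999741e-01]] [ 0.534958   -0.32576489 -0.13490755]
```

View pics/wrist1.png

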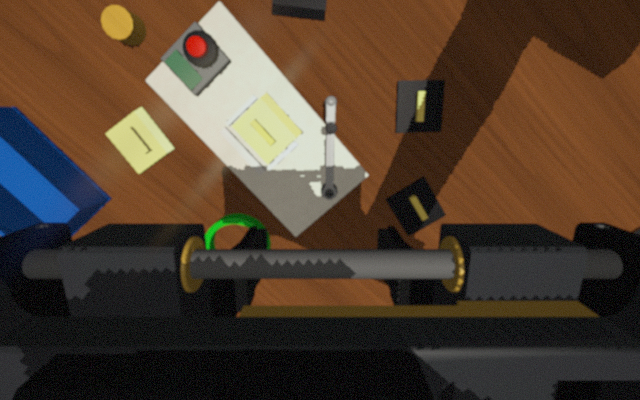

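```bash
python3 - <<'E'
import pickle,cv2
s,c=pickle.load(open("pics/wrist1.pkl","rb"))
im=c["pixels"][:,:,::-1]
cv2.imwrite("pics/w1a.png",cv2.resize(im[0:120,140:300],None,fx=5,fy=5,interpolation=cv2.INTER_CUBIC))
cv2.imwrite("pics/w1b.png",cv2.resize(im[80:240,220:380],None,fx=3.75,fy=3.75,interpolation=cv2.INTER_CUBIC))
E
```

```text
(no output)
```

View pics/w1a.png

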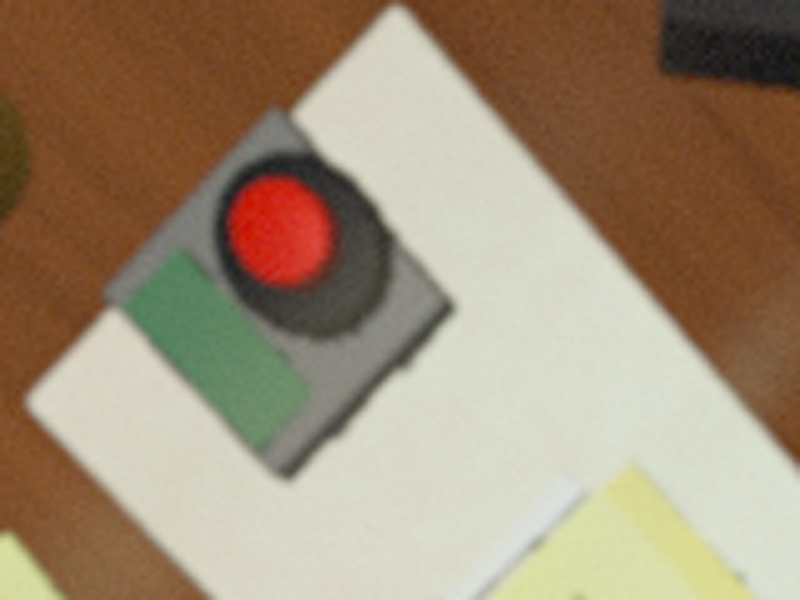

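View pics/w1b.png

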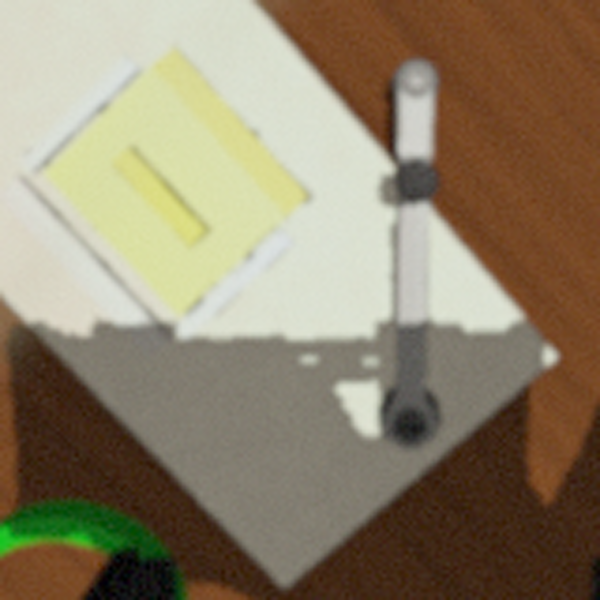

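```bash
python3 - <<'E'
from h import *
np.set_printoptions(precision=4,suppress=True)
s,c=cam("wrist1")
T=np.eye(4);T[:3,:3]=s["ee_rot"];T[:3,3]=s["tcp_pos"];T=T@c["hand_eye"]
L=[(-.065,-.135),(.065,-.135),(.065,.135),(-.065,.135)]
a=lambda x,y:(x/5+140-.4,y/5-.4); b=lambda x,y:(x/3.75+220-.4,y/3.75+80-.4)
A=plane(c,T,[a(397,3),a(27,400),b(285,588),b(553,353)],.02)
R,t,th,r=fit(L,A);print(A,t,th,r*1000)
np.savez("reader.npz",R=R,t=t,th=th)
def dep(p):
    u,v=int(round(p[0])),int(round(p[1]));z=np.median(c["depth"][v-1:v+2,u-1:u+2])
    P=np.array([(p[0]-c["cx"])/c["fx"]*z,(p[1]-c["cy"])/c["fy"]*z,z,1]);return (T@P)[:3]
for n,p,z in[("knob",b(416,181),.071),("pivot",b(410,424),.043),("nose",b(416,80),.036),("btn",a(278,232),.048),("pl near -y",a(632,462),.022),
 ("pl near +y",b(312,196),.022),("pl far -y",b(42,170),.026),("pl far +y",b(178,317),.026),("rib near-y",b(135,148),.034),("rib near+y",b(208,228),.034)]:
    W=plane(c,T,p,z)[0];D=dep(p)
    print(n,W[:2],"reader",(W[:2]-t)@R*1000,"depth",D,(D[:2]-t)@R*1000)
E
```

```text
[[ 0.5358 -0.1931  0.02  ]
 [ 0.6636 -0.2033  0.02  ]
 [ 0.6852  0.0639  0.02  ]
 [ 0.5574  0.0719  0.02  ]] [ 0.6105 -0.0651] -4.531598125193336 [[ 0.7827  1.528 ]
 [-1.028   1.5947]
 [-0.7884 -0.4271]
 [ 1.0338 -2.6956]]
knob [ 0.5491 -0.0045] reader [-65.9731  55.6115] depth [ 0.5491 -0.0045  0.0708] [-65.9749  55.6194]
pivot [0.6063 0.0498] reader [-13.2149 114.2605] depth [0.6065 0.0499 0.0422] [-13.1119 114.4051]
nose [ 0.5269 -0.0249] reader [-86.5258  33.5417] depth [ 0.5269 -0.0249  0.0366] [-86.4874  33.5588]
btn [ 0.5894 -0.1711] reader [ -12.6582 -107.3125] depth [ 0.589  -0.1694  0.0521] [ -13.2231 -105.6265]
pl near -y [ 0.5729 -0.0886] reader [-35.6392 -26.3714] depth [ 0.5729 -0.0887  0.0214] [-35.5973 -26.4778]
pl near +y [ 0.5764 -0.0243] reader [-37.2221  37.9973] depth [ 0.5766 -0.0244  0.0193] [-37.0436  37.9569]
pl far -y [ 0.6315 -0.0936] reader [ 23.1609 -26.7026] depth [ 0.6317 -0.0938  0.0249] [ 23.4074 -26.9039]
pl far +y [ 0.6367 -0.0295] reader [23.3522 37.5869] depth [ 0.638  -0.0297  0.0202] [24.6457 37.4928]
rib near-y [ 0.6039 -0.075 ] reader [ -5.7536 -10.3703] depth [ 0.6051 -0.0763  0.0259] [ -4.532 -11.522]
rib near+y [ 0.6065 -0.0415] reader [-5.8609 23.2997] depth [ 0.6076 -0.042   0.0263] [-4.703  22.8847]
```

The picture shows the cream plate at reader x≈-6.5 mm, so about 6.5 mm short of the fence. The clip is at a≈0.73, and the knob is in full view at (331,128). Measured heights match the given ones. Next I straddle the knob.

```bash
python3 -m crank '[[0.0052,-0.03,0.02,0],[0.0052,-0.03,0.02,0],[0,0,0.035,0],[0,0,0.035,0],[0,0,0.025,0]]' 0.027;  python3 -m crank '[[0,0,0,0],[0,0,0,0]]'
python3 - <<'E'
from station import sense,capture
import cv2,numpy as np,pickle
s=sense();print(s["tcp_pos"],s["wrist_force"])
c=capture("wrist");pickle.dump((s,c),open(f"pics/wrist2.pkl","wb"))
cv2.imwrite(f"pics/wrist2.png",c["pixels"][:,:,::-1])
E
```

```text
time_s: 2.7
tcp_pos: [0.5475, -0.0054, 0.1196]
ee_rot: [[-0.693, 0.72, -0.002], [0.72, 0.693, 0.0], [0.001, -0.001, -1.0]]
wrist_force: [0.2, -0.5, -0.3]
gripper_width: 0.334
time_s: 2.87
tcp_pos: [0.5489, -0.0051, 0.1211]
ee_rot: [[-0.695, 0.719, -0.002], [0.719, 0.695, -0.001], [0.001, -0.002, -1.0]]
wrist_force: [-0.4, -0.2, 0.4]
gripper_width: 0.316
[ 0.54890051 -0.00510517  0.12111579] [-0.44850244 -0.23395694  0.37713796]
```

View pics/wrist2.png

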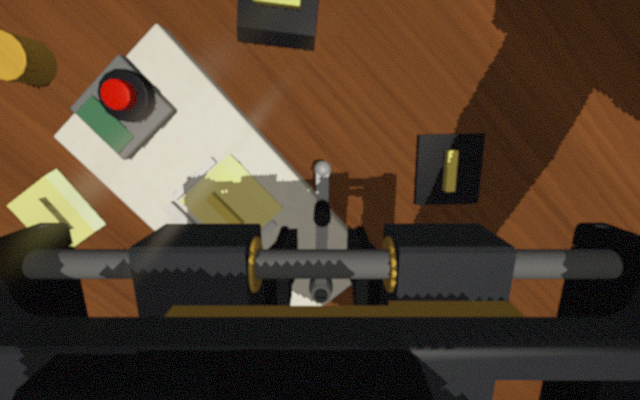

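The knob at (322,210) sits midway between the fingers, whose inner edges are near columns 285 and 360. Going down.

```bash
python3 -m crank '[[0,0,0.025,0],[0,0,0.025,0],[0,0,0.02,0],[0,0,0.006,0],[0,0,0,0]]'; for i in 1 2 3; do python3 -m crank '[[0,0,0,0]]'|grep -E "force|pos"; done
```

```text
time_s: 3.33
tcp_pos: [0.5498, -0.0046, 0.0459]
ee_rot: [[-0.696, 0.718, 0.0], [0.718, 0.696, -0.0], [-0.0, -0.0, -1.0]]
wrist_force: [0.9, -0.4, 0.9]
gripper_width: 0.312
tcp_pos: [0.5509, -0.0043, 0.0474]
wrist_force: [-0.7, -0.4, 0.5]
tcp_pos: [0.551, -0.0043, 0.0477]
wrist_force: [-0.8, 0.7, -0.3]
tcp_pos: [0.5506, -0.0043, 0.0474]
wrist_force: [0.1, -0.4, 0.9]
```

```bash
python3 -m crank '[[-0.006,0,0.002,0],[-0.002,0.0002,0,-0.025],[-0.004,0.00045,0,-0.05],[-0.004,0.00045,0,-0.05],[-0.004,0.00045,0,-0.05]]'; python3 -m crank '[[-0.004,0.00045,0,-0.05],[-0.004,0.00045,0,-0.05],[-0.004,0.00045,0,-0.05],[0,0,0,0],[0,0,0,0]]'
python3 - <<'E'
from station import sense,capture
import cv2,numpy as np,pickle
s=sense();print(s["tcp_pos"],s["wrist_force"])
c=capture("wrist");pickle.dump((s,c),open(f"pics/wrist3.pkl","wb"))
cv2.imwrite(f"pics/wrist3.png",c["pixels"][:,:,::-1])
c=capture("side");pickle.dump((s,c),open(f"pics/side3.pkl","wb"))
cv2.imwrite("pics/si3.png",cv2.resize(c["pixels"][160:240,270:370,::-1],None,fx=6,fy=6,interpolation=cv2.INTER_CUBIC))
E
```

```text
time_s: 4.0
tcp_pos: [0.5652, -0.0175, 0.0441]
ee_rot: [[-0.812, 0.584, 0.0], [0.584, 0.812, 0.0], [-0.0, 0.0, -1.0]]
wrist_force: [-0.7, -0.0, 0.8]
gripper_width: 0.309
time_s: 4.42
tcp_pos: [0.576, -0.0228, 0.0438]
ee_rot: [[-0.888, 0.46, 0.001], [0.46, 0.888, 0.0], [-0.001, 0.001, -1.0]]
wrist_force: [-0.1, 0.5, 1.1]
gripper_width: 0.309
[ 0.5760472  -0.02280722  0.0438272 ] [-0.13846533  0.45026009  1.11462813]
```

View pics/wrist3.png

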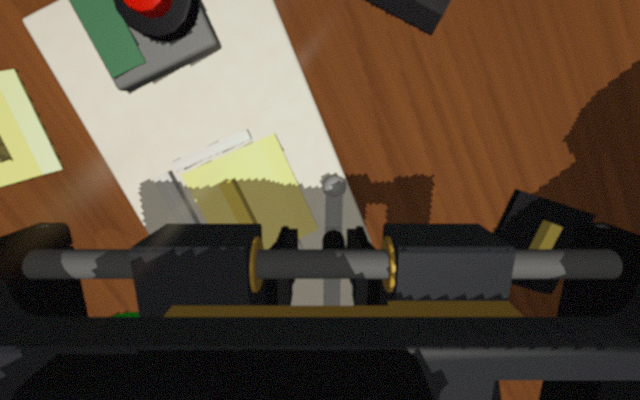

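View pics/si3.png

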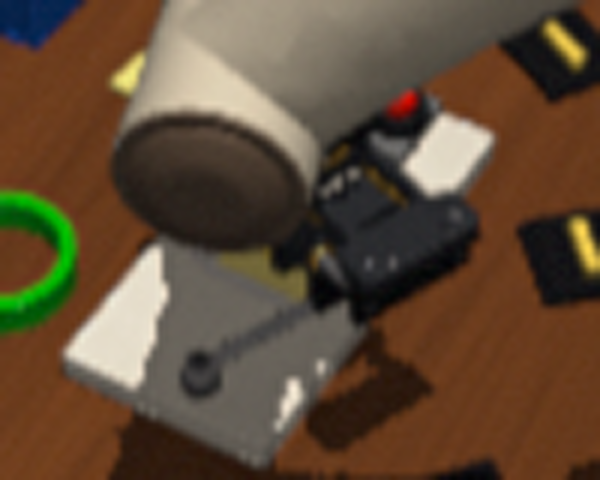

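```bash
cat > m.py <<'E'
from station import sense
import numpy as np
s=sense();r=s["ee_rot"];P=np.array([.6064,.0499]);p=s["tcp_pos"]
k=p[:2]+r[:2,0]*(s["gripper_width"]*.0435-.0065)-P
a=np.radians(265.3)-np.arctan2(k[1],k[0])%(2*np.pi)
w=s["wrist_force"];e=s["effort"]
print("t%.2f a%.3f rad%.1f Fx%.2f Fy%.2f Fz%.2f"%(s["time_s"],a,np.hypot(*k)*1e3,w@r[:,0],w@r[:,1],w[2]),"tcp",np.round(p*1e3,2),"eff",np.round(e,2),"mom",np.round(r.T@s["moment"],3))
E
for i in 1 2 3; do python3 -m crank '[[0,0,0,0]]' >/dev/null; python3 m.py; done
for i in 1 2 3 4; do python3 -m crank '[[-0.002,0.0002,0,-0.025]]' >/dev/null; python3 m.py; done;for i in 1 2 3; do python3 -m crank '[[0,0,0,0]]' >/dev/null; python3 m.py; done
```

```text
t4.60 a0.407 rad78.5 Fx0.33 Fy-0.19 Fz0.27 tcp [575.6  -22.55  43.71] eff [-5.000e-02 -3.913e+01  1.373e+01  3.100e+00 -2.000e-02 -0.000e+00] mom [ 0.044  0.067 -0.005]
t4.68 a0.409 rad78.5 Fx0.09 Fy0.36 Fz-0.95 tcp [575.57 -22.52  43.68] eff [-3.000e-02 -3.915e+01  1.372e+01  3.090e+00 -2.000e-02 -0.000e+00] mom [ 0.014  0.011 -0.053]
t4.77 a0.411 rad78.5 Fx-0.26 Fy-0.71 Fz1.07 tcp [575.56 -22.5   43.64] eff [-2.000e-02 -3.917e+01  1.371e+01  3.090e+00 -2.000e-02 -0.000e+00] mom [0.031 0.072 0.026]
t4.85 a0.387 rad78.6 Fx0.57 Fy-0.92 Fz0.38 tcp [577.07 -23.21  43.56] eff [ 1.000e-02 -3.948e+01  1.374e+01  3.180e+00  1.100e-01 -3.600e-01] mom [0.011 0.212 0.015]
t4.93 a0.366 rad78.6 Fx1.17 Fy-0.15 Fz0.79 tcp [578.97 -23.95  43.55] eff [  0.04 -39.45  13.92   3.2    0.21  -0.23] mom [ 0.101  0.284 -0.009]
t5.02 a0.337 rad78.7 Fx0.01 Fy0.16 Fz0.71 tcp [580.83 -24.67  43.52] eff [  0.08 -39.6   14.02   3.2    0.23  -0.22] mom [ 0.006  0.314 -0.026]
t5.10 a0.312 rad78.7 Fx0.61 Fy-0.69 Fz-0.30 tcp [582.71 -25.29  43.47] eff [  0.11 -39.79  14.1    3.2    0.24  -0.22] mom [ 0.112  0.264 -0.027]
t5.18 a0.307 rad78.5 Fx0.44 Fy0.75 Fz0.62 tcp [583.14 -25.31  43.47] eff [-2.000e-02 -3.984e+01  1.398e+01  3.160e+00 -2.000e-02  1.600e-01] mom [ 0.006  0.087 -0.025]
t5.27 a0.307 rad78.4 Fx-0.17 Fy0.72 Fz-0.61 tcp [583.18 -25.23  43.52] eff [-4.000e-02 -3.975e+01  1.388e+01  3.130e+00 -2.000e-02  2.000e-02] mom [-0.027  0.061 -0.027]
t5.35 a0.308 rad78.4 Fx-0.38 Fy0.46 Fz0.60 tcp [583.16 -25.19  43.56] eff [-2.000e-02 -3.976e+01  1.386e+01  3.130e+00 -1.000e-02 -0.000e+00] mom [ 0.024 -0.035  0.025]
```

```bash

for i in 1 2 3 4 5 6; do python3 -m crank '[[-0.00096,0.0001,0,-0.012]]' >/dev/null; python3 m.py; done;for i in 1 2 ; do python3 -m crank '[[0,0,0,0]]' >/dev/null; python3 m.py; done
```

```text
t5.43 a0.300 rad78.4 Fx1.05 Fy0.22 Fz0.37 tcp [583.83 -25.41  43.55] eff [ -0.27 -39.84  14.     3.3    0.12  -0.17] mom [-0.052  0.254 -0.048]
t5.52 a0.285 rad78.4 Fx0.01 Fy-1.11 Fz0.35 tcp [584.82 -25.69  43.54] eff [ -0.09 -39.96  14.09   3.25   0.17  -0.12] mom [ 0.037  0.231 -0.015]
t5.60 a0.273 rad78.5 Fx0.91 Fy0.23 Fz0.14 tcp [585.8  -26.02  43.52] eff [  0.   -40.    14.14   3.22   0.19  -0.11] mom [ 0.033  0.263 -0.033]
t5.68 a0.259 rad78.5 Fx0.68 Fy-0.34 Fz0.49 tcp [586.8  -26.29  43.52] eff [  0.09 -40.04  14.2    3.2    0.22  -0.11] mom [0.108 0.237 0.023]
t5.77 a0.244 rad78.5 Fx0.81 Fy-0.47 Fz0.02 tcp [587.81 -26.56  43.56] eff [  0.13 -40.15  14.26   3.21   0.23  -0.11] mom [0.116 0.246 0.006]
t5.85 a0.233 rad78.4 Fx-0.38 Fy-0.55 Fz0.19 tcp [588.77 -26.76  43.51] eff [  0.16 -40.27  14.32   3.21   0.25  -0.11] mom [0.112 0.281 0.026]
t5.93 a0.234 rad78.4 Fx-0.19 Fy-0.30 Fz0.08 tcp [588.95 -26.75  43.49] eff [  0.06 -40.33  14.2    3.19   0.08   0.07] mom [ 0.067  0.178 -0.027]
t6.02 a0.229 rad78.2 Fx0.67 Fy-0.03 Fz-0.71 tcp [589.   -26.65  43.52] eff [ 2.000e-02 -4.032e+01  1.412e+01  3.180e+00  5.000e-02  1.000e-02] mom [0.032 0.086 0.041]
```

```bash

for i in 1 2 3 4 5 6; do python3 -m crank '[[-0.00096,0.0001,0,-0.012]]' >/dev/null; python3 m.py; done;for i in 1 2 ; do python3 -m crank '[[0,0,0,0]]' >/dev/null; python3 m.py; done
```

```text
t6.10 a0.221 rad78.3 Fx1.13 Fy-0.15 Fz-1.00 tcp [589.66 -26.8   43.53] eff [ -0.14 -40.43  14.24   3.3    0.17  -0.17] mom [0.035 0.256 0.003]
t6.18 a0.212 rad78.3 Fx0.05 Fy0.03 Fz-0.76 tcp [590.63 -27.02  43.52] eff [  0.   -40.59  14.33   3.27   0.2   -0.11] mom [0.005 0.259 0.039]
t6.27 a0.198 rad78.3 Fx0.24 Fy-0.56 Fz0.34 tcp [591.58 -27.25  43.5 ] eff [  0.09 -40.63  14.38   3.25   0.22  -0.1 ] mom [ 0.071  0.284 -0.026]
t6.35 a0.183 rad78.3 Fx0.15 Fy-0.35 Fz0.21 tcp [592.58 -27.42  43.53] eff [  0.16 -40.69  14.44   3.24   0.24  -0.1 ] mom [ 0.132  0.302 -0.025]
t6.43 a0.174 rad78.3 Fx1.90 Fy0.48 Fz-0.05 tcp [593.46 -27.57  43.48] eff [  0.11 -40.65  14.6    3.31   0.39  -0.1 ] mom [0.06  0.511 0.015]
t6.52 a0.168 rad78.3 Fx1.98 Fy-0.45 Fz0.29 tcp [594.14 -27.67  43.48] eff [ -0.23 -40.3   14.79   3.46   0.56  -0.1 ] mom [-0.026  0.669 -0.051]
t6.60 a0.162 rad78.3 Fx1.75 Fy-1.40 Fz0.25 tcp [594.3  -27.72  43.48] eff [  0.09 -40.44  14.79   3.31   0.44   0.07] mom [0.171 0.516 0.018]
t6.68 a0.161 rad78.3 Fx1.07 Fy-0.16 Fz0.91 tcp [594.31 -27.72  43.5 ] eff [ 1.300e-01 -4.048e+01  1.482e+01  3.310e+00  4.600e-01  1.000e-02] mom [0.152 0.509 0.015]
```

```bash
cat > cap.py <<'E'
import sys,cv2,pickle
from station import sense,capture
n=sys.argv[1];s=sense()
c=capture("wrist");pickle.dump((s,c),open(f"pics/{n}.pkl","wb"))
x0,y0,x1,y1=map(int,sys.argv[2:6]);k=min(800/(x1-x0),600/(y1-y0))
cv2.imwrite(f"pics/{n}.png",cv2.resize(c["pixels"][y0:y1,x0:x1,::-1],None,fx=k,fy=k,interpolation=cv2.INTER_CUBIC));print(k)
E
python3 cap.py wrist4 120 80 440 320
```

```text
2.5
```

View pics/wrist4.png

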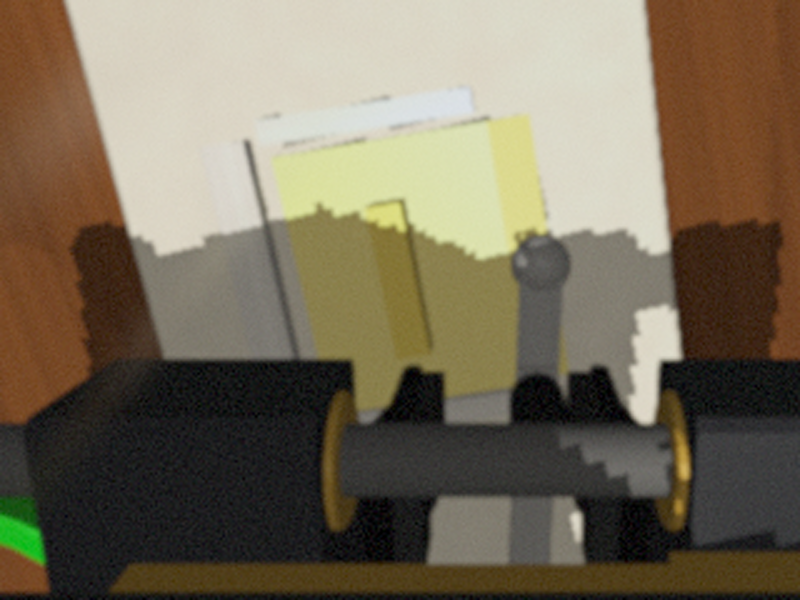

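```bash
cat > w.py <<'E'
from h import *
import sys
np.set_printoptions(precision=1,suppress=True)
def go(n,x0,y0,k,pts):
    s,c=cam(n);q=np.load("reader.npz");R,t=q["R"],q["t"]
    T=np.eye(4);T[:3,:3]=s["ee_rot"];T[:3,3]=s["tcp_pos"];T=T@c["hand_eye"]
    for nm,x,y,z in pts:
        u,v=x/k+x0-.4,y/k+y0-.4
        W=plane(c,T,(u,v),z)[0];d=c["depth"][int(round(v)),int(round(u))]
        D=(T@np.array([(u-c["cx"])/c["fx"]*d,(v-c["cy"])/c["fy"]*d,d,1]))[:3]
        print(nm,(W[:2]-t)@R*1000,"dep",(D[:2]-t)@R*1000,D[2]*1000)
E
python3 - <<'E'
from w import *
go("wrist4",120,80,2.5,[("nose",540,262,.037),("pl near-y",530,117,.022),("pl far-y",274,155,.026),("fence?",250,142,.02),("fence2",297,357,.02),("deck edge near",647,60,.02),("deck near2",680,340,.02),("rib -y",403,200,.034),("rib+y",431,350,.034),("deck far",70,10,.02),("arm",540,340,.037)])
E
```

```text
nose [-32.1   4.9] dep [-32.2   5.3] 35.08805751021682
pl near-y [-34.9 -26. ] dep [-34.9 -25.9] 20.3331781949003
pl far-y [ 24.  -26.6] dep [ 24.1 -26.6] 25.862657191274145
fence? [ 30.7 -30.3] dep [ 31.1 -30.3] 18.7572779544084
fence2 [31.4 23.2] dep [30.4 22.4] 22.927097193220032
deck edge near [-63.2 -34.4] dep [-63.5 -34.4] 18.554666959474968
deck near2 [-64.2  33.5] dep [-68.   40.6] -0.8243532325609149
rib -y [ -4.3 -12.8] dep [ -3.2 -12.1] 26.954624969538433
rib+y [-4.3 22.3] dep [-3.2 24.6] 26.496263626647643
deck far [ 64.  -64.8] dep [ 65.  -65.2] 17.880777491658563
arm [-29.6  22.8] dep [-29.6  23.4] 35.184371472382125
```

```bash
cat >> m.py <<'E'
print("      F~%.2f"%(((r.T@s["moment"])[1]-.08)/.27))
E
for i in 1 2 3 4 5 6; do python3 -m crank '[[-0.00096,0.0001,0,-0.012]]' >/dev/null; python3 m.py; done;for i in 1 2 ; do python3 -m crank '[[0,0,0,0]]' >/dev/null; python3 m.py; done; python3 cap.py wrist5 120 80 440 320
```

```text
t6.82 a0.152 rad78.3 Fx2.41 Fy-0.90 Fz0.40 tcp [595.01 -27.81  43.5 ] eff [ 3.000e-02 -4.053e+01  1.495e+01  3.410e+00  6.200e-01 -1.800e-01] mom [ 0.206  0.675 -0.023]
      F~2.20
t6.90 a0.141 rad78.3 Fx2.22 Fy-0.96 Fz0.83 tcp [596.09 -27.97  43.51] eff [  0.29 -40.74  15.08   3.35   0.66  -0.12] mom [ 0.21   0.652 -0.042]
      F~2.12
t6.98 a0.126 rad78.4 Fx2.87 Fy-1.19 Fz1.40 tcp [597.14 -28.13  43.49] eff [  0.45 -40.76  15.16   3.31   0.71  -0.11] mom [0.341 0.69  0.023]
      F~2.26
t7.07 a0.111 rad78.4 Fx2.11 Fy-0.23 Fz0.71 tcp [598.15 -28.26  43.51] eff [  0.58 -40.77  15.26   3.28   0.76  -0.11] mom [ 0.333  0.703 -0.005]
      F~2.31
t7.15 a0.102 rad78.4 Fx2.60 Fy-0.81 Fz2.55 tcp [598.89 -28.31  43.48] eff [  0.39 -40.49  15.54   3.41   1.    -0.11] mom [0.249 0.995 0.019]
      F~3.39
t7.23 a0.092 rad78.4 Fx3.64 Fy-0.56 Fz2.03 tcp [599.72 -28.42  43.44] eff [  0.5  -40.49  15.75   3.42   1.13  -0.11] mom [ 0.396  1.165 -0.022]
      F~4.02
t7.32 a0.087 rad78.3 Fx2.85 Fy-0.82 Fz0.88 tcp [600.08 -28.4   43.45] eff [  0.74 -40.94  15.7    3.3    0.9    0.05] mom [ 0.447  0.88  -0.01 ]
      F~2.96
t7.40 a0.086 rad78.3 Fx2.63 Fy-1.32 Fz0.82 tcp [600.07 -28.36  43.43] eff [ 7.300e-01 -4.091e+01  1.570e+01  3.320e+00  9.100e-01 -1.000e-02] mom [0.509 0.925 0.008]
      F~3.13
2.5
```

View pics/wrist5.png

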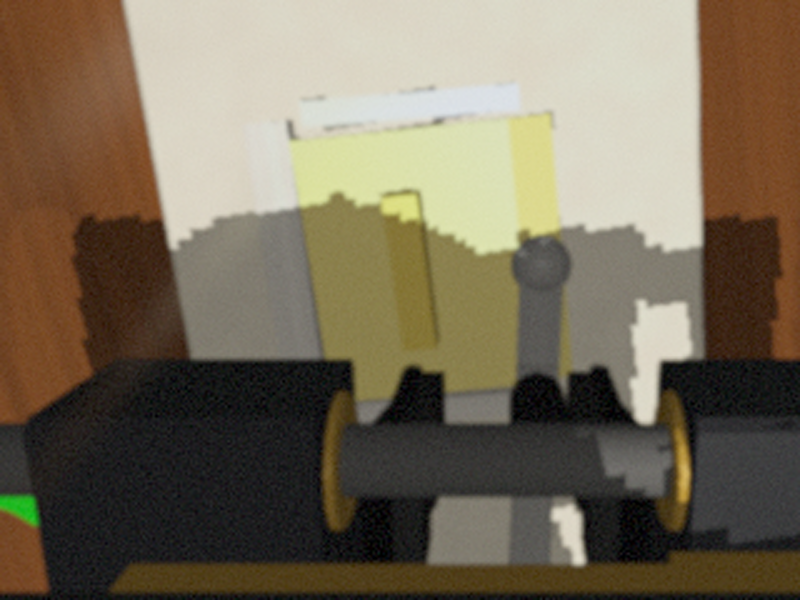

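The plate's far edge now meets the fence (the gap at (250,142) has closed). The nose at (540,262) is on the bevel. Climbing on.

```bash

for i in 1 2 3 4 5 6 7; do python3 -m crank '[[-0.00096,0.0001,0,-0.012]]' >/dev/null; python3 m.py|cut -d' ' -f1-6,11-; done;for i in 1 2 ; do python3 -m crank '[[0,0,0,0]]' >/dev/null; python3 m.py; done
```

```text
t7.53 a0.081 rad78.3 Fx3.70 Fy-0.86 Fz0.57 43.41] eff [  0.53 -40.82  16.     3.49   1.2   -0.18] mom [ 0.433  1.162 -0.01 ]
     
t7.62 a0.066 rad78.2 Fx3.03 Fy-1.96 Fz1.17 43.41] eff [  0.93 -41.1   16.1    3.36   1.19  -0.13] mom [ 0.57   1.135 -0.056]
     
t7.70 a0.051 rad78.2 Fx2.68 Fy-1.71 Fz0.40 43.43] eff [  1.03 -41.54  15.93   3.32   0.95  -0.12] mom [ 0.55   0.903 -0.023]
     
t7.78 a0.033 rad78.0 Fx2.42 Fy-1.49 Fz1.12 43.44] eff [  0.83 -41.92  15.73   3.34   0.79  -0.12] mom [ 0.381  0.754 -0.002]
     
t7.87 a0.021 rad77.9 Fx2.31 Fy-1.18 Fz-0.39 43.45] eff [  0.91 -42.01  15.8    3.32   0.82  -0.12] mom [ 0.515  0.76  -0.055]
     
t7.95 a0.009 rad78.0 Fx2.71 Fy-0.95 Fz-0.69 43.45] eff [  0.92 -42.09  15.83   3.32   0.81  -0.12] mom [ 0.496  0.749 -0.024]
     
t8.03 a-0.004 rad78.0 Fx2.67 Fy-1.90 Fz0.63 43.47] eff [  0.93 -42.2   15.86   3.34   0.8   -0.11] mom [ 0.483  0.729 -0.034]
     
t8.12 a-0.007 rad77.8 Fx1.89 Fy-0.93 Fz-0.39 tcp [607.64 -28.23  43.53] eff [  0.53 -42.18  15.46   3.36   0.52   0.06] mom [ 0.279  0.545 -0.02 ]
      F~1.72
t8.20 a-0.009 rad77.7 Fx1.85 Fy-1.35 Fz-1.22 tcp [607.66 -28.12  43.6 ] eff [ 3.600e-01 -4.219e+01  1.532e+01  3.380e+00  4.200e-01  1.000e-02] mom [0.205 0.48  0.002]
      F~1.48
```

On the flat, sliding takes about 2.4 N. The rib is expected near a≈-0.07, so I take finer steps.

```bash

for i in 1 2 3 4 5 6; do python3 -m crank '[[-0.00064,0.00007,0,-0.008]]' >/dev/null; python3 m.py|cut -d' ' -f1-6,11-; done;for i in 1  ; do python3 -m crank '[[0,0,0,0]]' >/dev/null; python3 m.py; done; python3 cap.py wrist6 120 80 440 320
```

```text
t8.28 a-0.010 rad77.7 Fx2.70 Fy-0.48 Fz0.97 43.55] eff [ 3.000e-02 -4.213e+01  1.562e+01  3.600e+00  6.700e-01 -1.100e-01] mom [-0.039  0.694  0.048]
     
t8.37 a-0.016 rad77.7 Fx2.36 Fy-0.78 Fz0.36  43.57] eff [  0.07 -42.21  15.58   3.57   0.63  -0.07] mom [0.026 0.703 0.028]
     
t8.45 a-0.026 rad77.7 Fx2.00 Fy0.75 Fz-0.03 43.56] eff [ 3.000e-02 -4.227e+01  1.557e+01  3.590e+00  6.200e-01 -6.000e-02] mom [-0.008  0.678  0.018]
     
t8.53 a-0.033 rad77.7 Fx2.40 Fy-0.52 Fz0.06 43.59] eff [-2.000e-02 -4.231e+01  1.556e+01  3.600e+00  6.200e-01 -6.000e-02] mom [-0.019  0.724 -0.039]
     
t8.62 a-0.042 rad77.7 Fx1.49 Fy0.53 Fz-0.88 43.6 ] eff [ -0.06 -42.35  15.56   3.62   0.61  -0.06] mom [-0.041  0.687 -0.019]
     
t8.70 a-0.051 rad77.8 Fx1.17 Fy-0.31 Fz-0.07 -28.03  43.59] eff [ -0.1  -42.39  15.55   3.63   0.61  -0.06] mom [-0.041  0.738 -0.063]
     
t8.78 a-0.053 rad77.8 Fx1.42 Fy-0.83 Fz-0.79 tcp [611.23 -28.07  43.61] eff [ 1.000e-02 -4.251e+01  1.539e+01  3.540e+00  4.400e-01  5.000e-02] mom [-0.076  0.532  0.025]
      F~1.67
2.5
```

View pics/wrist6.png

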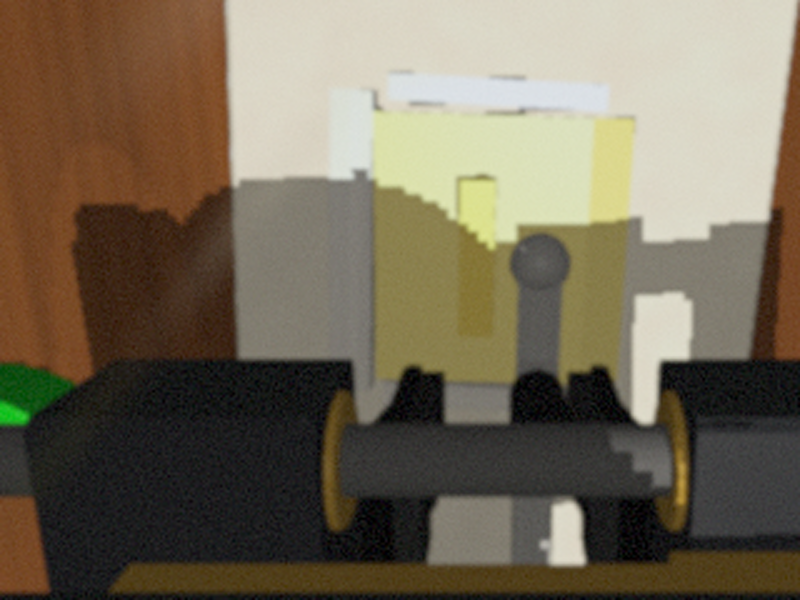

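```bash

for i in 1 2 ; do python3 -m crank '[[-0.00064,0.00007,0,-0.008]]' >/dev/null; python3 m.py|cut -d' ' -f1-6,11-; done; for i in 1 2 3 4 ; do python3 -m crank '[[-0.00032,0.00003,0,-0.004]]' >/dev/null; python3 m.py|cut -d' ' -f1-6,11-; done
```

```text
t8.92 a-0.057 rad77.8 Fx2.36 Fy0.02 Fz-0.34 43.56] eff [ -0.31 -42.36  15.51   3.7    0.6   -0.1 ] mom [-0.16   0.688  0.   ]
     
t9.00 a-0.066 rad77.8 Fx2.35 Fy0.28 Fz-0.10 43.56] eff [ -0.21 -42.48  15.51   3.66   0.58  -0.06] mom [-0.187  0.682  0.029]
     
t9.08 a-0.071 rad77.8 Fx2.95 Fy1.14 Fz-0.30 43.58] eff [ -0.21 -42.47  15.52   3.65   0.57   0.  ] mom [-0.118  0.625  0.004]
     
t9.17 a-0.077 rad77.8 Fx2.22 Fy0.48 Fz-0.16 43.57] eff [-2.400e-01 -4.244e+01  1.551e+01  3.660e+00  5.700e-01 -2.000e-02] mom [-0.19   0.685  0.033]
     
t9.25 a-0.080 rad77.8 Fx1.71 Fy0.82 Fz0.68 43.6 ] eff [-2.400e-01 -4.248e+01  1.552e+01  3.660e+00  5.700e-01 -2.000e-02] mom [-0.155  0.792  0.031]
     
t9.33 a-0.083 rad77.8 Fx2.01 Fy1.10 Fz-0.62 43.56] eff [-2.400e-01 -4.250e+01  1.552e+01  3.660e+00  5.700e-01 -2.000e-02] mom [-0.135  0.656  0.027]
```

```bash

for i in 1 2 3 4 5 6; do python3 -m crank '[[-0.00032,0.00003,0,-0.004]]' >/dev/null; python3 m.py|cut -d' ' -f1-6,11-; done
```

```text
t9.42 a-0.085 rad77.8 Fx2.39 Fy0.95 Fz0.81  43.58] eff [-2.400e-01 -4.251e+01  1.555e+01  3.670e+00  6.100e-01 -2.000e-02] mom [-0.214  0.805  0.05 ]
     
t9.50 a-0.087 rad77.8 Fx2.39 Fy0.87 Fz0.94 43.5 ] eff [-4.300e-01 -4.223e+01  1.579e+01  3.800e+00  8.300e-01 -1.000e-02] mom [-0.291  1.01   0.009]
     
t9.58 a-0.088 rad77.8 Fx3.80 Fy1.64 Fz1.40 43.46] eff [-5.600e-01 -4.201e+01  1.602e+01  3.890e+00  1.010e+00 -1.000e-02] mom [-0.383  1.162  0.003]
     
t9.67 a-0.091 rad77.8 Fx3.78 Fy1.10 Fz2.17 43.47] eff [ -0.66 -41.84  16.26   3.99   1.18  -0.  ] mom [-0.44   1.372  0.014]
     
t9.75 a-0.093 rad77.8 Fx4.37 Fy1.85 Fz2.77 43.44] eff [ -0.67 -41.79  16.39   4.02   1.28  -0.  ] mom [-0.46   1.443  0.112]
     
t9.83 a-0.095 rad77.8 Fx5.37 Fy1.39 Fz1.92  43.42] eff [ -0.79 -41.67  16.73   4.16   1.53   0.  ] mom [-0.572  1.737  0.032]
```

```bash

python3 -m crank '[[-0.0003,0,0,-0.003]]' >/dev/null; python3 m.py|cut -d' ' -f1-6,11-;  for i in 1 2 3 4 5 6; do python3 -m crank '[[0,0,0,0]]' >/dev/null; python3 m.py|cut -d' ' -f1-6,11-; done;  python3 cap.py wrist7 120 80 440 320
```

```text
t9.92 a-0.094 rad77.8 Fx5.91 Fy2.56 Fz2.71 43.36] eff [-1.000e+00 -4.134e+01  1.684e+01  4.260e+00  1.680e+00  2.000e-02] mom [-0.644  1.889  0.061]
     
t10.00 a-0.096 rad77.8 Fx6.76 Fy2.59 Fz1.96 43.42] eff [ -0.9  -41.4   16.76   4.18   1.58   0.05] mom [-0.628  1.814  0.04 ]
     
t10.08 a-0.096 rad77.8 Fx5.85 Fy2.58 Fz2.80 43.43] eff [-8.900e-01 -4.146e+01  1.675e+01  4.180e+00  1.570e+00  4.000e-02] mom [-0.599  1.791  0.025]
     
t10.17 a-0.097 rad77.8 Fx6.06 Fy1.66 Fz2.14 43.41] eff [-8.900e-01 -4.148e+01  1.675e+01  4.180e+00  1.570e+00  4.000e-02] mom [-0.555  1.8    0.008]
     
t10.25 a-0.099 rad77.8 Fx5.81 Fy1.41 Fz2.76 43.43] eff [-8.900e-01 -4.148e+01  1.675e+01  4.180e+00  1.570e+00  4.000e-02] mom [-0.598  1.801  0.086]
     
t10.33 a-0.097 rad77.8 Fx4.84 Fy1.88 Fz3.32   43.39] eff [-8.900e-01 -4.149e+01  1.675e+01  4.180e+00  1.570e+00  4.000e-02] mom [-0.535  1.737  0.022]
     
t10.42 a-0.096 rad77.8 Fx6.15 Fy2.00 Fz2.34  43.39] eff [-8.900e-01 -4.149e+01  1.675e+01  4.180e+00  1.570e+00  4.000e-02] mom [-0.523  1.791  0.075]
     
2.5
```

View pics/wrist7.png

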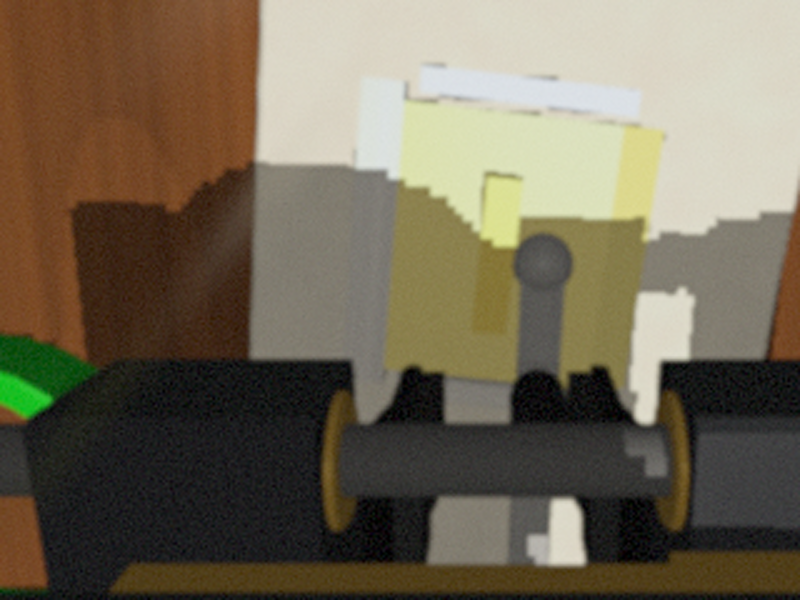

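```bash

python3 -m crank '[[-0.0003,0,0,-0.003]]' >/dev/null; python3 m.py|cut -d' ' -f1-6,11-; python3 -m crank '[[-0.0003,0,0,0]]' >/dev/null; python3 m.py|cut -d' ' -f1-6,11-;  for i in 1 2 3 4 5 6; do python3 -m crank '[[0,0,0,0]]' >/dev/null; python3 m.py|cut -d' ' -f1-6,11-; done
```

```text
t10.55 a-0.097 rad77.8 Fx7.03 Fy2.22 Fz3.56 43.38] eff [-1.120e+00 -4.125e+01  1.698e+01  4.340e+00  1.810e+00  1.000e-02] mom [-0.768  2.048  0.072]
     
t10.63 a-0.097 rad77.8 Fx6.90 Fy3.11 Fz4.14 43.34] eff [ -1.11 -41.04  17.18   4.37   1.97   0.06] mom [-0.756  2.237  0.101]
     
t10.72 a-0.097 rad77.8 Fx5.32 Fy1.91 Fz4.02 43.34] eff [ -1.08 -41.08  17.09   4.33   1.87   0.05] mom [-0.708  2.163  0.062]
     
t10.80 a-0.098 rad77.8 Fx7.14 Fy2.38 Fz2.73 43.37] eff [-1.070e+00 -4.113e+01  1.708e+01  4.320e+00  1.860e+00  4.000e-02] mom [-0.764  2.067  0.045]
     
t10.88 a-0.099 rad77.8 Fx6.92 Fy1.88 Fz3.77  43.38] eff [-1.070e+00 -4.115e+01  1.708e+01  4.320e+00  1.850e+00  4.000e-02] mom [-0.653  2.088  0.068]
     
t10.97 a-0.095 rad77.8 Fx6.97 Fy2.50 Fz3.13 43.37] eff [-1.070e+00 -4.115e+01  1.708e+01  4.320e+00  1.850e+00  4.000e-02] mom [-0.672  2.04   0.041]
     
t11.05 a-0.095 rad77.8 Fx6.61 Fy2.39 Fz2.60 43.37] eff [-1.070e+00 -4.115e+01  1.708e+01  4.320e+00  1.850e+00  4.000e-02] mom [-0.726  2.098  0.027]
     
t11.13 a-0.096 rad77.8 Fx6.68 Fy2.38 Fz3.76 43.37] eff [-1.070e+00 -4.116e+01  1.708e+01  4.320e+00  1.850e+00  4.000e-02] mom [-0.687  2.044  0.032]
```

Seated: about 6.8 N at the knob, so roughly 3.2-4.5 N at the nose. I back off, lift, and check the clip stayed.

```bash

python3 -m crank '[[0.001,0,0,0],[0.002,0,0,0],[0.002,0,0,0],[0.002,0,0,0],[0,0,0,0]]' >/dev/null; python3 m.py;  python3 -m crank '[[0,0,0,0],[0,0,0,0]]' >/dev/null; python3 m.py;python3 -m crank '[[0,0,-0.01,0],[0,0,-0.03,0],[0,0,-0.03,0],[0,0,-0.03,0],[0,0,0,0]]'; python3 cap.py wrist8 120 0 440 240
```

```text
t11.55 a-0.040 rad78.1 Fx0.56 Fy0.08 Fz0.17 tcp [609.95 -27.93  43.91] eff [ 4.000e-02 -4.203e+01  1.443e+01  3.260e+00  6.000e-02 -0.000e+00] mom [-0.002  0.089  0.034]
      F~0.03
t11.72 a-0.038 rad78.2 Fx0.14 Fy0.49 Fz0.05 tcp [609.79 -27.94  43.74] eff [-0.000e+00 -4.202e+01  1.436e+01  3.230e+00  3.000e-02  0.000e+00] mom [-0.009  0.041 -0.04 ]
      F~-0.14
time_s: 12.13
tcp_pos: [0.6138, -0.0278, 0.1517]
ee_rot: [[-0.999, -0.036, 0.015], [-0.036, 0.999, 0.0], [-0.015, -0.0, -1.0]]
wrist_force: [1.9, 0.3, 1.1]
gripper_width: 0.312
2.5
```

View pics/wrist8.png

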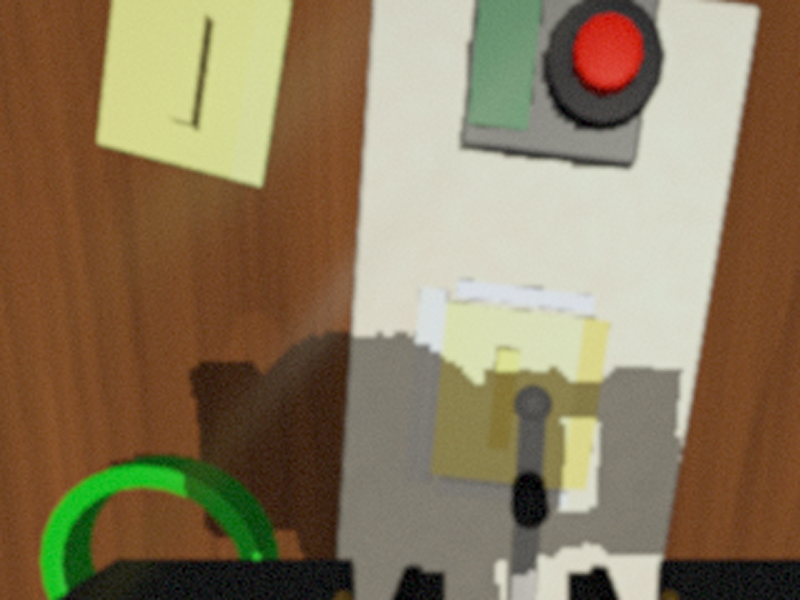

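```bash
python3 - <<'E'
from w import *
for z in (.048,.05,.052,.054):
    go("wrist1",140,0,5,[("btn",278,232,z)]); go("wrist8",120,0,2.5,[("btn8",608,50,z)])
go("wrist8",120,0,2.5,[("bez",570,50,.045),("bez",608,108,.045),("bez",652,50,.045),("red",590,50,.05),("red",620,70,.05),("red",608,35,.05),("console",500,135,.032),("deck near",758,10,.02),("deck far",372,10,.02),("plate far -y",445,302,.026),("platenear",608,320,.022),("fence",443,290,.026),("nose",533,404,.039),("rib",518,350,.034)])
E
```

```text
btn [ -12.7 -107.3] dep [ -13.  -106.1] 50.84447473978665
btn8 [ -13.6 -107.1] dep [ -13.3 -105.9] 52.123304902958715
btn [ -12.9 -106.5] dep [ -13.  -106.1] 50.84447473978665
btn8 [ -13.4 -106.5] dep [ -13.3 -105.9] 52.123304902958715
btn [ -13.2 -105.7] dep [ -13.  -106.1] 50.84447473978665
btn8 [ -13.3 -105.9] dep [ -13.3 -105.9] 52.123304902958715
btn [ -13.5 -104.9] dep [ -13.  -106.1] 50.84447473978665
btn8 [ -13.1 -105.3] dep [ -13.3 -105.9] 52.123304902958715
bez [  -2.  -106.6] dep [  -2.  -105.8] 48.025504708792326
bez [-16.2 -91.7] dep [-16.4 -92.1] 43.031273054570136
bez [ -27.3 -109.5] dep [ -27.5 -109.8] 43.891774355846486
red [  -8.  -105.9] dep [  -7.9 -105.2] 52.14949778604805
red [ -17.9 -101.4] dep [ -17.7 -100.9] 51.88794095819579
red [ -12.8 -110.5] dep [ -12.7 -109.9] 52.18653596524128
console [ 17.4 -82.5] dep [ 17.4 -82.7] 30.928337577824262
deck near [ -63.6 -132.8] dep [ -68.3 -139.8] 0.08859770107649823
deck far [  65.2 -118.5] dep [  69.1 -124.3] 0.9859417778748103
plate far -y [ 31.1 -26.4] dep [ 31.1 -26.4] 25.640657420493095
platenear [-28.5 -26.9] dep [-28.5 -26.9] 21.630649325291852
fence [ 32.2 -30.5] dep [ 32.1 -30.5] 26.973016108180648
nose [-4.4  4.7] dep [-4.4  4.5] 40.2664276914505
rib [  3.  -13.1] dep [  3.  -13.1] 34.47035902697604
```

The nose stayed against the rib at (533,404), with the plate home. The red button at (608,50) is at reader (-13.3,-106), top z≈52 mm, with its black collar at about 44 mm, so the fingertips clear it at full press. Moving over it with the fingers shut.

```bash

python3 -m crank '[[0.0065,-0.035,0,0],[0.0065,-0.035,0,0],[0.0065,-0.035,0,0],[0.0065,-0.035,0,0],[0,0,0,0]]' 0 >/dev/null;  python3 -m crank '[[0,0,0.03,0],[0,0,0.03,0],[0,0,0.02,0],[0,0,0,0],[0,0,0,0]]'
```

```text
time_s: 13.02
tcp_pos: [0.5873, -0.1686, 0.0625]
ee_rot: [[-0.999, -0.034, -0.003], [-0.034, 0.999, -0.0], [0.003, -0.0, -1.0]]
wrist_force: [-0.2, 0.6, 0.7]
gripper_width: 0.004
```

```bash

python3 -m crank '[[-0.0015,-0.001,0.004,0],[0,0,0.003,0]]' >/dev/null; python3 m.py|head -1; for i in 1 2 3 4 5 6 7 8 9 10; do python3 -m crank '[[0,0,0.001,0]]' >/dev/null; python3 m.py|head -1|cut -c1-80; done
```

```text
t13.18 a-0.043 rad219.5 Fx0.93 Fy0.41 Fz0.38 tcp [ 591.33 -169.7    58.21] eff [-3.000e-02 -4.176e+01  1.484e+01  3.340e+00 -1.000e-02  1.000e-02] mom [-0.035  0.105 -0.04 ]
t13.27 a-0.038 rad219.5 Fx0.04 Fy-0.04 Fz0.42 tcp [ 590.35 -169.57   56.48] eff 
t13.35 a-0.036 rad219.5 Fx0.39 Fy0.19 Fz-0.88 tcp [ 590.07 -169.61   55.38] eff 
t13.43 a-0.036 rad219.5 Fx0.01 Fy0.96 Fz0.37 tcp [ 589.93 -169.63   54.21] eff [
t13.52 a-0.035 rad219.6 Fx0.40 Fy0.31 Fz1.05 tcp [ 589.85 -169.64   53.05] eff [
t13.60 a-0.035 rad219.6 Fx1.08 Fy-0.58 Fz2.16 tcp [ 589.86 -169.65   52.04] eff 
t13.68 a-0.035 rad219.6 Fx0.03 Fy1.07 Fz2.05 tcp [ 589.9  -169.65   51.01] eff [
t13.77 a-0.036 rad219.6 Fx-0.39 Fy1.48 Fz3.14 tcp [ 589.86 -169.66   49.98] eff 
t13.85 a-0.035 rad219.6 Fx0.62 Fy0.71 Fz3.76 tcp [ 589.88 -169.68   48.95] eff [
t13.93 a-0.036 rad219.6 Fx2.53 Fy2.54 Fz11.40 tcp [ 589.91 -169.71   48.31] eff 
t14.02 a-0.036 rad219.6 Fx4.31 Fy3.91 Fz14.72 tcp [ 589.93 -169.68   48.22] eff
```

The button bottomed out (force jumped to about 15 N after 5 mm). Letting it up.

```bash

python3 -m crank '[[0,0,0,0],[0,0,0,0]]' >/dev/null; python3 m.py|head -1|cut -c1-80; python3 -m crank '[[0,0,-0.004,0],[0,0,-0.006,0],[0,0,-0.02,0],[0,0,-0.035,0],[0,0,-0.035,0]]' 0.027;python3 -m crank '[[-0.0065,0.035,0,0],[-0.0065,0.035,0,0],[-0.0065,0.035,0,0],[-0.003,0.036,0,0],[0,0,0,0]]' ; python3 -m crank '[[0,0,0,0],[0,0,0,0]]'; python3 cap.py wrist9 120 0 440 240
```

```text
t14.18 a-0.036 rad219.6 Fx2.97 Fy2.59 Fz9.80 tcp [ 589.9  -169.69   48.35] eff [
time_s: 14.6
tcp_pos: [0.5882, -0.1696, 0.1459]
ee_rot: [[-0.999, -0.034, -0.005], [-0.034, 0.999, 0.0], [0.005, 0.001, -1.0]]
wrist_force: [1.6, 0.1, -0.0]
gripper_width: 0.272
time_s: 15.02
tcp_pos: [0.6076, -0.023, 0.1463]
ee_rot: [[-0.999, -0.039, 0.0], [-0.039, 0.999, 0.001], [-0.0, 0.001, -1.0]]
wrist_force: [-0.2, -0.8, 0.8]
gripper_width: 0.31
time_s: 15.18
tcp_pos: [0.6069, -0.028, 0.1461]
ee_rot: [[-0.999, -0.034, -0.001], [-0.034, 0.999, -0.0], [0.001, -0.0, -1.0]]
wrist_force: [0.4, -0.0, 0.3]
gripper_width: 0.312
2.5
```

View pics/wrist9.png

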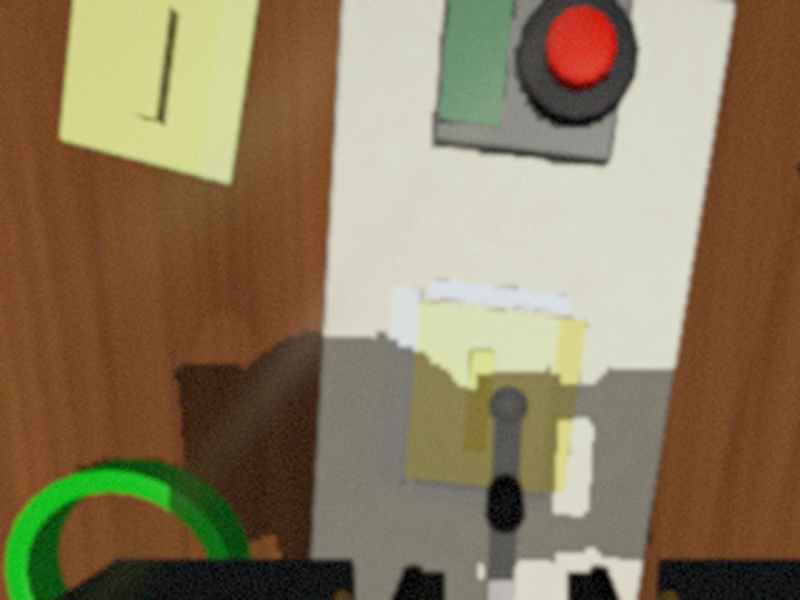

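The clip still sits at the rib and the button is back up. The knob at (505,500) is centred between the fingers. Descending to straddle it and swing clear.

```bash

python3 -m crank '[[0,0,0.03,0],[0,0,0.03,0],[0,0,0.03,0],[0,0,0.011,0],[0,0,0,0]]' ; python3 m.py|head -1; python3 -m crank '[[0.003,0,0,0],[0.003,0.0,0,0]]'>/dev/null; python3 m.py|head -1; for i in 1 2 3 4 5 6; do python3 -m crank '[[0.0012,0.0001,0,0.015]]' >/dev/null; python3 m.py|head -1; done; python3 cap.py wrist10 120 80 440 320
```

```text
time_s: 15.65
tcp_pos: [0.6048, -0.0296, 0.0423]
ee_rot: [[-0.999, -0.032, -0.007], [-0.032, 0.999, -0.001], [0.007, -0.001, -1.0]]
wrist_force: [-0.1, 0.0, 0.4]
gripper_width: 0.312
t15.65 a0.027 rad80.2 Fx0.06 Fy0.02 Fz0.40 tcp [604.75 -29.65  42.25] eff [  0.16 -41.67  14.35   3.23   0.22   0.  ] mom [0.014 0.123 0.   ]
t15.82 a0.053 rad79.4 Fx-0.26 Fy-0.52 Fz0.67 tcp [602.63 -28.56  47.32] eff [-1.700e-01 -3.990e+01  1.416e+01  3.170e+00 -2.000e-02  1.000e-02] mom [-0.011  0.072 -0.012]
t15.90 a0.076 rad79.2 Fx0.76 Fy1.00 Fz0.59 tcp [600.87 -28.22  47.57] eff [-1.000e-01 -4.048e+01  1.432e+01  3.220e+00  3.000e-02  2.100e-01] mom [0.    0.099 0.004]
t15.98 a0.089 rad79.0 Fx-1.57 Fy-0.93 Fz1.28 tcp [600.03 -27.96  47.51] eff [  0.28 -40.42  13.35   2.78  -0.49   0.14] mom [ 0.228 -0.433  0.077]
t16.07 a0.096 rad78.9 Fx-2.56 Fy-0.59 Fz1.79 tcp [599.49 -27.82  47.47] eff [  0.47 -40.11  12.77   2.54  -0.6    0.13] mom [ 0.3   -0.586  0.026]
t16.15 a0.112 rad78.8 Fx-2.16 Fy0.13 Fz3.08 tcp [598.25 -27.63  47.21] eff [  0.1  -39.64  12.51   2.6   -0.62   0.12] mom [ 0.05  -0.5    0.005]
t16.23 a0.131 rad78.8 Fx-2.43 Fy-0.59 Fz1.28 tcp [596.64 -27.42  46.79] eff [ -0.06 -39.62  12.54   2.66  -0.63   0.12] mom [ 0.012 -0.51  -0.018]
t16.32 a0.154 rad79.0 Fx-2.22 Fy-0.71 Fz1.08 tcp [594.95 -27.26  46.33] eff [ -0.14 -39.6   12.55   2.69  -0.64   0.12] mom [-0.043 -0.63   0.005]
2.5
```

View pics/wrist10.png

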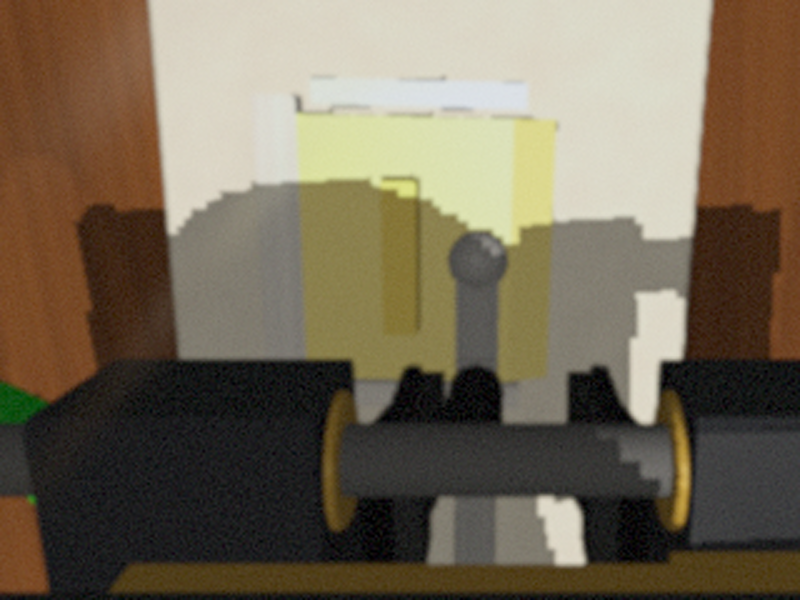

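The nose slid away from the rib (nose at (478,258)) while the plate stayed on the fence. Continuing.

```bash

python3 -m crank '[[0.002,0.0002,0,0.025],[0.002,0.0002,0,0.025],[0.002,0.0002,0,0.025],[0.002,0.0002,0,0.025],[0.002,0.0002,0,0.025]]'>/dev/null; python3 m.py|head -1; python3 cap.py wrist11 120 80 440 320
python3 -m crank '[[0.002,0.0002,0,0.025],[0.002,0.0002,0,0.025],[0.002,0.0002,0,0.025],[0.002,0.0002,0,0.025],[0.002,0.0002,0,0.025]]'>/dev/null; python3 m.py|head -1; python3 -m crank '[[0.004,0.0004,0,0.05],[0.004,0.0004,0,0.05],[0.004,0.0004,0,0.05],[0,0,0,0]]'>/dev/null; python3 m.py|head -1;python3 cap.py wrist12 120 80 440 320
```

```text
t16.78 a0.304 rad79.9 Fx0.16 Fy0.16 Fz0.63 tcp [583.26 -25.41  45.05] eff [ -0.21 -39.5   13.54   3.03  -0.24   0.21] mom [-0.107 -0.117  0.004]
2.5
t17.25 a0.428 rad80.3 Fx0.08 Fy0.65 Fz-0.13 tcp [573.74 -22.24  44.95] eff [ -0.24 -38.86  13.36   3.    -0.27   0.21] mom [-0.125 -0.202 -0.016]
t17.58 a0.589 rad81.3 Fx0.56 Fy-0.11 Fz-0.07 tcp [562.27 -16.88  44.97] eff [ 1.100e-01 -3.821e+01  1.354e+01  3.050e+00  1.000e-02 -3.200e-01] mom [-0.002  0.081 -0.053]
2.5
```

View pics/wrist12.png

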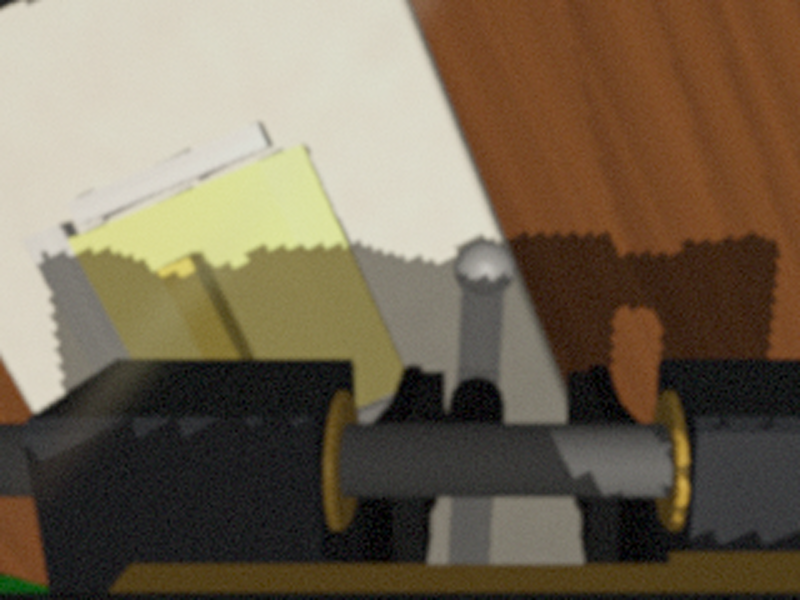

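The plate is still home and the nose is on its way to the front edge. About 0.4 rad more.

```bash

python3 -m crank '[[0.004,0.0004,0,0.05],[0.004,0.0004,0,0.05],[0.004,0.0004,0,0.05],[0.004,0.0004,0,0.05]]'>/dev/null; python3 m.py|head -1; python3 -m crank '[[0.004,0.0004,0,0.05],[0.004,0.0004,0,0.05],[0.004,0.0004,0,0.05],[0.002,0.0002,0,0.025],[0,0,0,0]]'>/dev/null; python3 m.py|head -1; python3 -m crank '[[-0.003,0,0,0],[-0.003,0,0,0],[0,0,0,0],[0,0,0,0]]' >/dev/null; python3 m.py|head -1; python3 -m crank '[[0,0,-0.02,0],[0,0,-0.04,0],[0,0,-0.04,0],[0,0,-0.04,0],[0,0,-0.03,0]]'; python3 -m crank '[[0,0.03,0,0],[0,0.03,0,0],[0,0,0,0]]'; python3 cap.py wrist13 0 0 640 400
```

```text
t17.97 a0.773 rad81.0 Fx-1.07 Fy0.43 Fz-0.88 tcp [550.79  -7.56  45.31] eff [ -0.33 -36.82  12.95   2.84  -0.32   0.44] mom [-0.114 -0.188 -0.004]
t18.38 a0.950 rad81.9 Fx1.16 Fy0.16 Fz0.40 tcp [540.73   2.81  45.28] eff [ 1.300e-01 -3.632e+01  1.312e+01  2.960e+00 -2.000e-02 -1.800e-01] mom [-0.019  0.025  0.006]
t18.72 a0.869 rad80.6 Fx1.09 Fy-0.22 Fz-0.58 tcp [545.5   -2.02  45.39] eff [-3.000e-02 -3.657e+01  1.327e+01  2.990e+00 -5.000e-02  1.000e-02] mom [0.023 0.04  0.004]
time_s: 19.13
tcp_pos: [0.5461, -0.0018, 0.2193]
ee_rot: [[-0.675, 0.738, 0.004], [0.738, 0.675, 0.0], [-0.002, 0.003, -1.0]]
wrist_force: [0.5, -0.3, 0.4]
gripper_width: 0.31
time_s: 19.38
tcp_pos: [0.5929, 0.0412, 0.2159]
ee_rot: [[-0.676, 0.737, 0.003], [0.737, 0.676, 0.001], [-0.002, 0.003, -1.0]]
wrist_force: [-0.3, 0.5, -0.1]
gripper_width: 0.309
1.25
```

View pics/wrist13.png

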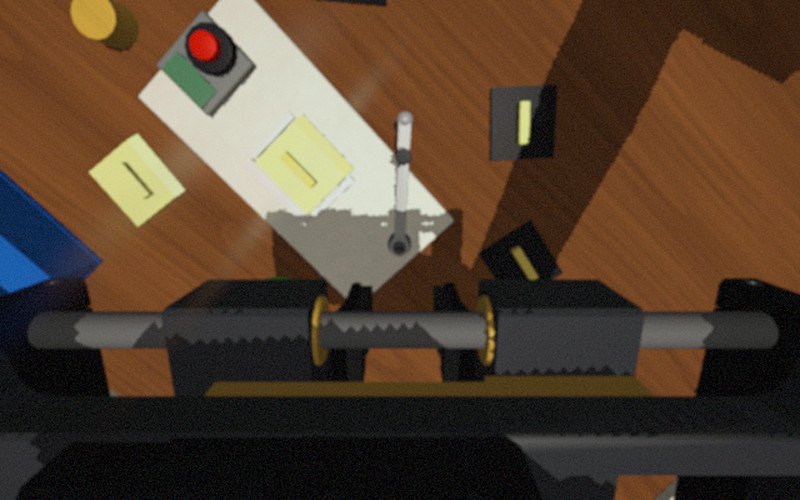

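```bash
python3 - <<'E'
import pickle,cv2
s,c=pickle.load(open("pics/wrist13.pkl","rb"))
cv2.imwrite("pics/w13a.png",cv2.resize(c["pixels"][70:190,180:340,::-1],None,fx=5,fy=5,interpolation=cv2.INTER_CUBIC))
from w import *
go("wrist13",0,0,1.25,[("nose",405,118,.036)])
E
```

```text
nose [-91.6  37.5] dep [-91.5  37.6] 37.124705617496645
```

View pics/w13a.png

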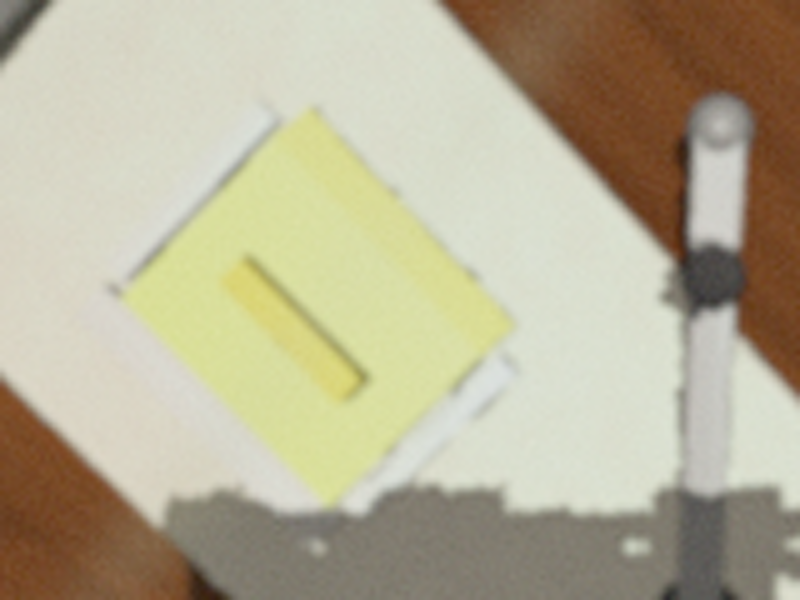

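```bash
python3 - <<'E'
from w import *
go("wrist13",180,70,5,[("far-y",122,292,.026),("far+y",330,503,.026),("near-y",315,107,.022),("near+y",515,323,.022),("deck near",438,0,.02),("deck near2",680,262,.02)])
E
python3 - <<'E'
from station import finish_job
print(finish_job())
E
```

```text
far-y [ 28.8 -26.9] dep [ 28.9 -27. ] 25.766651373047623
far+y [29.3 36.8] dep [30.9 36.5] 20.54044151711798
near-y [-30.1 -25.4] dep [-29.6 -26.4] 17.560271718552677
near+y [-29.5  36.8] dep [-29.2  36.7] 19.24114370094909
deck near [-65.1 -22.9] dep [-64.8 -25.1] 9.745097745061383
deck near2 [-65.7  52.4] dep [-66.7  52.8] 70.41134263786309
the job is handed in; nothing more can be done
None
```

The job is done and handed in at about 19.5 s of the 72 s allowed; the hand-in gave no verdict.

- **Plate and clip:** I straddled the knob with the open fingers and swung the clip round. The plate, about 6.5 mm short at the start, was pushed home to the fence. I then slid the nose onto the rib until the knob force was about 6.8 N. That is roughly 3.2–4.5 N at the nose; the spread is the friction, which I could only estimate. I did not measure the nose force directly.
- **Reading:** I backed off and the picture showed the clip still against the rib. I pressed the button until the force jumped from about 4 N to about 15 N after 5 mm of travel, then let it up.
- **Swing clear:** I swung the clip back out and lifted off.

**Last checks:**
- **Nose:** reader x ≈ -91 mm, well past the front edge at -65.
- **Plate:** far edge at 29–29.3 mm and near edge at about -30 mm, so home against the fence within the 1–2 mm accuracy of the pictures, with no visible gap.
- **Button:** up.
- **Gripper:** clear of everything.
- **Bystanders:** the weight and spare plate look in place in the last wrist picture. I took no final overall picture to check the tape roll, screwdriver, brush, can and cup.

**One disagreement:** the nose met the bevel at a ≈ 0.19 with the plate still short, later in the swing than the "about 0.2 with the plate home" you gave. The pictures agreed with my own reading.

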